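Test the donated kitchen scale and log it as working

TASK

Test the donated blue kitchen scale: with the fingertips press its pan down gently until the needle is past the red half-way mark on its dial, then let the pan come all the way up. After that press the green button fully down to log the scale as working, and let it go. Do not shift or lift the blue scale, and leave the yellow scale, the red button, the mug, the bowl and the spoon alone.

Things in the scene. Friction and masses are not known exactly. Their poses are not given: they have to be found in the camera images.
- scale_blue: blue mechanical kitchen scale, loose on the table (about 0.9 kg, on rubber feet), blue case 150 x 165 mm and 115 mm high, with a round white dial on its +x side facing away from the robot and a flat round steel pan on top. Origin: centre of its underside; z up. It may be turned by up to about 0.4 rad.
- scale_blue_top (a point): centre of the upper face of the blue scale's pan, a flat steel disc 140 mm across, 8 mm thick, its upper face 150 mm above the table when up. The point moves down with the pan.
- scale_blue_pan (a joint): how far the blue scale's pan is pressed down, in m: 0 = up, 0.020 = at its bottom stop. The dial's needle makes one full turn over this travel: straight up at 0, on the red mark at the bottom of the dial at 0.010. The pan is on a spring: it starts to give at about 1 N, takes about 5 N at 0.010 and 9 N at 0.020, and rises by itself when let go.
- scale_yellow: yellow mechanical kitchen scale, loose on the table (about 0.9 kg, on rubber feet), yellow case 150 x 165 mm and 115 mm high, with a round white dial on its +x side facing away from the robot and a flat round steel pan on top. Origin: centre of its underside; z up. It may be turned by up to about 0.4 rad.
- scale_yellow_top (a point): centre of the upper face of the yellow scale's pan, a flat steel disc 140 mm across, 8 mm thick, its upper face 150 mm above the table when up. The point moves down with the pan.
- scale_yellow_pan (a joint): how far the yellow scale's pan is pressed down, in m: 0 = up, 0.020 = at its bottom stop. The dial's needle makes one full turn over this travel: straight up at 0, on the red mark at the bottom of the dial at 0.010. The pan is on a spring: it starts to give at about 1 N, takes about 5 N at 0.010 and 9 N at 0.020, and rises by itself when let go.
- green_button_base: green push button on its own small round grey housing (56 mm across, 12 mm high), fixed to the table. Origin: centre of the housing's underside; z up. The green and the red button swap places from one time to the next.
- green_button_top (a point): centre of the upper face of the green button's round cap (40 mm across), 24 mm above the table when out
- green_button (a joint): how far the green button is pressed, in m: 0 = out, 0.008 = fully down, which takes 5 N. It springs back when let go.
- red_button_base: red push button on its own small round grey housing (56 mm across, 12 mm high), fixed to the table. Origin: centre of the housing's underside; z up. The green and the red button swap places from one time to the next.
- red_button_top (a point): centre of the upper face of the red button's round cap (40 mm across), 24 mm above the table when out
- red_button (a joint): how far the red button is pressed, in m: 0 = out, 0.008 = fully down, which takes 5 N. It springs back when let go.
- mug: white mug, 80 mm across and 90 mm high, with a handle on its own +y side, loose. Origin: centre of its underside.
- bowl: blue bowl, 120 mm across and 55 mm high, loose. Origin: centre of its underside.
- spoon: steel spoon 180 mm long, lying flat and loose, along its own x. Origin: on its underside near the middle of its length.
Mind the look-alikes: they are no part of the job. What is shaped like the red_button_base but black is not meant. There is more than one size of the scale_blue; the one meant has the size given above.

How it is judged:
On the way, in this order (a step that is already met when the one before it is completed fails the run):
1. the fingers press the blue scale's pan down past the half-way mark (more than 10 mm) (value of joint scale_blue_pan above 0.01 m and contact force between the fingers and scale_blue above 0.5 N), for 0.1 s.
2. the blue scale's pan is let go and back up (within 3 mm) (value of joint scale_blue_pan below 0.003 m and contact force between the fingers and scale_blue below 0.2 N), for 0.1 s.
3. the fingers press the green button down (more than 5 of its 8 mm) (value of joint green_button above 0.005 m and contact force between the fingers and green_button_base above 0.5 N), for 0.05 s.
At the end, for the whole second after the job is handed in: Both pans are up (within 3 mm) and both buttons out (within 1.5 mm); the blue scale stands upright and at rest within 15 mm of its starting place, the yellow scale within 10 mm, and the mug, bowl and spoon within 12 mm of theirs (value of joint each of scale_blue_pan, scale_yellow_pan below 0.003 m and value of joint each of green_button, red_button below 0.0015 m and distance of scale_blue from where it was at the start of the episode below 0.015 m and angle between scale_blue's own z axis and vertical below 0.1 rad and linear speed of scale_blue below 0.02 m/s and distance of scale_yellow from where it was at the start of the episode below 0.01 m and distance of each of mug, bowl, spoon from where it was at the start of the episode below 0.012 m); the robot touches nothing.
It fails at once if the blue scale is pressed or bumped harder than 20 N (contact force between the fingers and scale_blue above 20 N).
It fails at once if the blue scale is pushed more than 15 mm from its place, lifted, or tipped (distance of scale_blue from where it was at the start of the episode above 0.015 m or angle between scale_blue's own z axis and vertical above 0.15 rad).
It fails at once if the yellow scale is pressed, shifted more than 10 mm or tipped (value of joint scale_yellow_pan above 0.004 m or distance of scale_yellow from where it was at the start of the episode above 0.01 m or angle between scale_yellow's own z axis and vertical above 0.15 rad).
It fails at once if the red button is pressed (more than 2 mm) (value of joint red_button above 0.002 m).
It fails at once if the mug, the bowl or the spoon is moved more than 12 mm or tipped (distance of any of mug, bowl, spoon from where it was at the start of the episode above 0.012 m or angle between any of mug, bowl, spoon's own z axis and vertical above 0.3 rad).
It also fails if it takes over 50 s, if anything falls off the work surface, if the arm or the gripper's body presses on something with over 40 N, if the wrist force passes 120 N, or if a joint passes its speed limit or range.

ROBOT

A 7-joint arm with a two-finger parallel gripper is mounted at the origin on the work surface. World frame = base frame: x ahead of the robot, y to its left, z up, the work surface at z = 0. Lengths are in m, angles in rad, forces in N, time in s.
With the tool pointing down it reaches from about 0.35 to 0.9 m from the base axis. Payload 7.2 kg.
Tool frame: the origin (TCP) lies on the centre line of the jaws, within the pads' length; the fingertips stand 22 mm ahead of it and the grasp point (between the pads) lies 3 mm ahead of it (arm.tip_reach is the distance from the TCP to the fingertips, in m); z points along the fingers, y is the line along which they close (so a half turn about z gives the same grasp; the last joint's range is limited). The gripper opens to 88 mm and grips with 3 to 60 N. Pads are 20 mm wide; open, the fingers measure 115 mm over their backs; the gripper's body (75 mm by 178 mm) begins 61 mm behind the grasp point.
Start: joints at [-1.362, 0.411, -0.013, 1.596, 0.006, 1.134, -0.082], TCP at [0.171, 0.601, 0.209] pointing down, gripper open.
Joint ranges: [-2.95, 2.95], [-0.29, 1.99], [-1.47, 1.44], [0.14, 2.54], [-1.03, 4.17], [0.13, 1.85], [-2.86, 2.86]. Speed limits (rad/s): [2.39, 2.39, 3.01, 3.01, 3.14, 3.14, 3.14].

INTERFACE

Orientations are given as a rotation vector (axis times angle).
In Python, from plant import get_obs, imaging, arm gives the robot as it stands.
- The arm moves only by the shell command python3 -m pendant 'ROWS'. ROWS is JSON, a list of rows, each a list of 3 entries, a list of its own where there are three numbers: the shift along the tool's x, y, z in cm, then the turn about the tool's z in rad, then the opening, from 0 (shut) to 1 (fully open). In form: [[[tx, ty, tz], twist, gripper], ...]. A call has 1 to 12 rows; each row shifts and turns the commanded pose from where the row before left it, along the tool's axes as they then stand; what a row does not reach is not made up. A row lasts 1/8 s, in which the tool goes at most 62.5 mm and 10.7 degrees, less where a joint would pass 70% of its speed; a pose out of reach is approached as far as the arm can. A call is refused whole if a number of a shift passes 6.25 or a number of a turn 0.188, either way. A call with a gripper value outside its range is refused whole. The fingers move at their own pace and stop on an object; the grip force is fixed at half the most. Time passes only in rows, so rows that do not move let the fingers close. It gives the time, the measured TCP pose, the force, the opening and the grip force at its end, in the units of the state.
- get_obs(): the state, without advancing time (a new reading comes with each control period).
- imaging.camera(name): name is "scene" or "top"; returns a dict with "pixels" (480x640x3 uint8, blue, green, red), "fx", "fy", "cx", "cy" (pixels), "world_to_cam" (4x4, takes a point from world to camera coordinates). Camera axes: x right, y down, z forward; pixel columns grow to the right and rows downward; lengths in m; the calibration is good to about 2 mm. A picture is of the moment at which its call begins. There is no depth.
- arm.hand_in(): hands the job in; it is judged then, once.
The state is a dict: "time": time; "joint_positions": joint angles; "joint_vel": joint speeds; "joint_torque": joint torques, N m; "ee_pos": TCP position; "eef_rot": TCP orientation; "contact_force": force on the tool from outside, world axes, zero at the start; "moment": the same for the moment, N m; "finger_gap": opening from 0.0 (shut) to 1.0 (fully open); "finger_force": force on a finger pad.
Only numpy, scipy, OpenCV 4.12 (cv2) and the standard library are available. Lean on these libraries where they do the work, as an engineer would, in place of code of your own. Each camera call takes 0.05 s, during which the arm holds its last target. There are 200 camera calls.

## Working session

There is one attempt and no reset: what is moved stays moved. The work goes in short steps, Python scripts to look and compute and a shell command to move; the robot and the scene stay as the last step left them, time stands still between calls to the robot, and variables do not carry over. Pictures are saved under pics/ and viewed, at most 10 in all, crops included, and the job is handed in when it is done.

```bash
mkdir -p pics; cat > h.py <<'E'
import numpy as np, cv2, pickle
from plant import get_obs, imaging, arm
def snap(n,f):
    c=imaging.camera(n); cv2.imwrite(f'pics/{f}.png',c['pixels']); pickle.dump(c,open(f'{f}.pkl','wb')); return c
def ray(c,u,v,z):
    T=np.array(c['world_to_cam']);R=T[:3,:3];t=T[:3,3]
    o=-R.T@t; d=R.T@np.array([(u-c['cx'])/c['fx'],(v-c['cy'])/c['fy'],1]); return o+d*(z-o[2])/d[2]
def proj(c,p):
    q=np.array(c['world_to_cam'])@np.r_[p,1]; return c['fx']*q[0]/q[2]+c['cx'],c['fy']*q[1]/q[2]+c['cy']
E
python3 - <<'E'
from h import *
for n in('top','scene'):
    c=snap(n,n+'0');T=np.array(c['world_to_cam']);print(n,-T[:3,:3].T@T[:3,3],c['fx'])
o=get_obs();print(o['time'],o['ee_pos'],o['eef_rot'],o['finger_gap'],arm.tip_reach)
from scipy.spatial.transform import Rotation as R
print(R.from_rotvec(o['eef_rot']).as_matrix().round(3))
E
```

```text
top [ 0.36017341 -0.06689016  1.39841944] 476.1685696157938
scene [1.39354374 0.59728712 0.93159689] 621.3844343711013
0.1 [0.17071519 0.60073037 0.20811886] [-4.33409380e-01 -3.11143941e+00  2.26007847e-03] 0.9998293435148461 0.022
[[-0.962  0.273 -0.   ]
 [ 0.273  0.962 -0.001]
 [-0.    -0.001 -1.   ]]
```

View pics/top0.png

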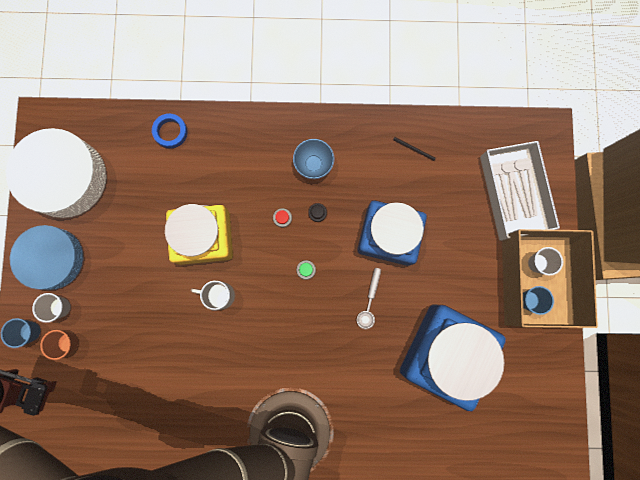

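View pics/scene0.png

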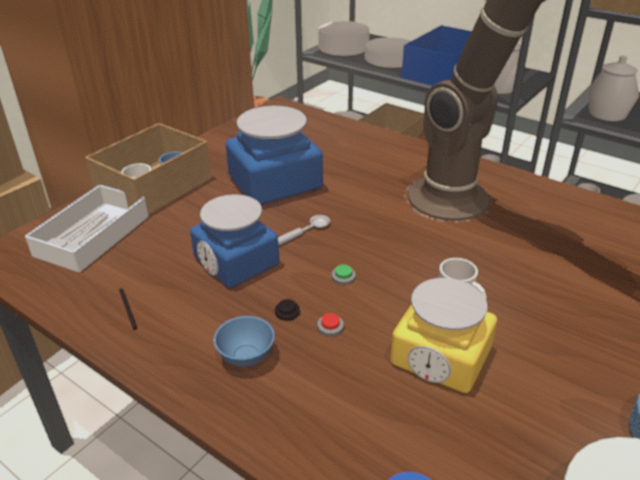

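Top view: there are two blue scales, a small one with its pan at (397,228) and a large one with its pan at (466,360). The small pan is about 53 px across, roughly 140 mm, which fits; the large one is about 76 px, too big. The green button is at (306,269), red at (282,217), the black decoy at (317,212), the spoon near (370,300) and the mug at (215,295). I'll confirm this with a crop and measure.

```bash
python3 - <<'E'
from h import *
c=pickle.load(open('top0.pkl','rb'));im=c['pixels']
cv2.imwrite('pics/crop.png',cv2.resize(im[180:340,260:450],None,fx=3.7,fy=3.7,interpolation=cv2.INTER_CUBIC))
s=pickle.load(open('scene0.pkl','rb'))
hsv=cv2.cvtColor(im,cv2.COLOR_BGR2HSV)
def blob(m,u,v):
    n,l,st,ce=cv2.connectedComponentsWithStats(m); k=l[v,u]; return st[k],ce[k]
st,ce=blob(cv2.inRange(hsv,(0,0,150),(180,60,255)),397,228);p=ray(c,*ce,.15);print('pan',st,ce,p,'diam',st[2]/c['fx']*1.248,st[3]/c['fx']*1.248, 'in scene',proj(s,p))
for nm,lo,hi,u,v in(('green',(45,90,60),(80,255,255),306,269),):
    st,ce=blob(cv2.inRange(hsv,lo,hi),u,v);p=ray(c,*ce,.024);print(nm,st,ce,p,'diam',st[2]/c['fx']*1.374,'scene',proj(s,p))
for nm,uv,z in(('red',(282,217),.024),('mug',(217,294),.09),('spoonbowl',(366,320),.01),('spoontip',(377,268),.005),('bigpan',(466,360),.2)): print(nm,ray(c,*uv,z))
# pan ellipse centre in scene
hs=cv2.cvtColor(s['pixels'],cv2.COLOR_BGR2HSV)
print(blob(cv2.inRange(hs,(0,0,130),(180,60,255)),232,213), blob(cv2.inRange(hs,(45,90,60),(80,255,255)),344,271))
E
```

```text
pan [ 371  203   53   51 2132] [396.78611632 227.89962477] [ 0.56468391 -0.27825117  0.15      ] diam 0.1389087903331579 0.13366694918851044 in scene (np.float64(230.8999974657871), np.float64(210.5788873541611))
green [299 263  14  14 140] [305.55       269.12857143] [ 0.46018173 -0.03491722  0.024     ] diam 0.04039745843687448 scene (np.float64(343.5718335325446), np.float64(269.6434719547211))
red [0.6118211  0.03687188 0.024     ]
mug [0.38360743 0.20360447 0.09      ]
spoonbowl [ 0.31683089 -0.21191357  0.01      ]
spoontip [ 0.46822358 -0.24414967  0.005     ]
bigpan [ 0.22835623 -0.44040945  0.2       ]
(array([ 200,  194,   62,   36, 1733], dtype=int32), array([230.4085401 , 211.60415465])) (array([336, 265,  16,  13, 176], dtype=int32), array([343.22159091, 270.77840909]))
```

View pics/crop.png

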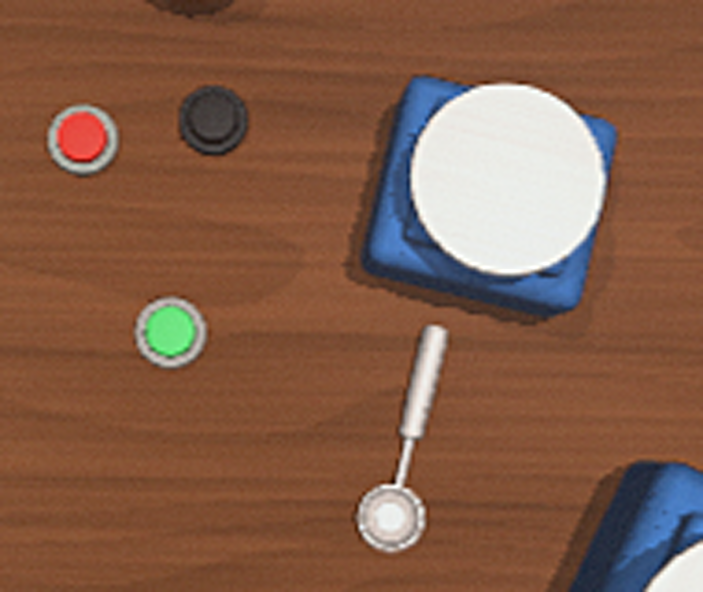

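The crop confirms it. The small blue scale's pan measures 139 mm and is at (0.565,-0.278), and the second camera agrees to about 1 px. The green button is at (0.460,-0.035). I'll rise, close the fingers and travel in high.

```bash
python3 -m pendant '[[[0,0,-4],0,0],[[0,0,-5],0,0],[[-2,-1.5,0],0,0],[[-4.3,-3.1,0],0,0],[[-4.3,-3.1,0],0,0],[[-4.3,-3.1,0],0,0],[[-4.3,-3.1,0],0,0],[[-4.3,-3.1,0],0,0],[[-4.3,-3,0],0,0],[[-4.3,-3,0],0,0],[[-4.2,-3,0],0,0],[[-2,-2,0],0,0]]' && python3 -m pendant '[[[-2.2,-4.2,0],0,0],[[-2.2,-4.2,0],0,0],[[-2.2,-4.2,0],0,0],[[-2.2,-4.2,0],0,0],[[-2.2,-4.2,0],0,0],[[-2.2,-4.2,0],0,0],[[-2.2,-4.2,0],0,0],[[-2.2,-4.2,0],0,0],[[-2.2,-4.2,0],0,0],[[-2,-4,0],0,0],[[-1,-2,0],0,0],[[0,0,0],0,0]]'
cat >d.py <<'E'
import sys
from h import *
from scipy.spatial.transform import Rotation as R
o=get_obs();t=np.array([float(x) for x in sys.argv[1:4]])
print(o['time'],np.round(o['ee_pos'],4),'F',np.round(o['contact_force'],2),'gap',o['finger_gap'])
Rm=R.from_rotvec(o['eef_rot']).as_matrix();print('axis',Rm[:,2].round(3),'tool cm',(Rm.T@(t-np.array(o['ee_pos']))*100).round(2))
E
python3 d.py 0.565 -0.278 0.172
```

```text
time: 1.6
ee_pos: [0.4641, 0.2244, 0.2986]
eef_rot: [0.438, 3.111, -0.001]
contact_force: [0.2, 1.0, 0.1]
finger_gap: 0.006
finger_force: 0.0
time: 3.1
ee_pos: [0.5617, -0.2582, 0.2981]
eef_rot: [-0.438, -3.11, 0.001]
contact_force: [-0.5, 0.3, 1.0]
finger_gap: 0.002
finger_force: 0.0
3.1 [ 0.5617 -0.2582  0.2981] F [-0.47  0.33  1.04] gap 0.002469241687854825
axis [-0.001 -0.001 -1.   ] tool cm [-0.88 -1.79 12.62]
```

```bash
python3 -m pendant '[[[-0.4,-0.9,0],0,0],[[-0.5,-0.9,1],0,0],[[0,0,3],0,0],[[0,0,3],0,0],[[0,0,2.5],0,0],[[0,0,1],0,0],[[0,0,0.5],0,0],[[0,0,0],0,0],[[0,0,0],0,0]]'; python3 d.py 0.565 -0.278 0.172
```

```text
time: 4.22
ee_pos: [0.5665, -0.2765, 0.1897]
eef_rot: [0.433, 3.11, -0.0]
contact_force: [-0.1, -1.0, 0.6]
finger_gap: 0.005
finger_force: 0.0
4.225 [ 0.5665 -0.2765  0.1897] F [-0.06 -1.03  0.62] gap 0.0049806098969202
axis [ 0.001 -0.    -1.   ] tool cm [ 0.1  -0.19  1.77]
```

```bash
python3 -m pendant '[[[0,0,0.6],0,0],[[0,0,0.6],0,0],[[0,0,0.4],0,0],[[0,0,0.3],0,0],[[0,0,0.3],0,0],[[0,0,0.3],0,0],[[0,0,0],0,0],[[0,0,0],0,0]]'; python3 d.py 0.565 -0.278 0.158
```

```text
time: 5.22
ee_pos: [0.5661, -0.2763, 0.1639]
eef_rot: [0.433, 3.111, -0.0]
contact_force: [0.4, 0.3, 0.3]
finger_gap: -0.0
finger_force: 0.0
5.225 [ 0.5661 -0.2763  0.1639] F [0.36 0.26 0.32] gap -0.0002530541264602344
axis [ 0. -0. -1.] tool cm [ 0.06 -0.2   0.59]
```

The wrist shows only 0.3 N, though I expected about 4 N at this depth. I'll look before going further.

```bash
python3 - <<'E'
from h import *
a=snap('scene','s1')['pixels'][150:310,150:330];b=snap('top','t1')['pixels'][170:290,330:465]
cv2.imwrite('pics/c1.png',np.hstack([cv2.resize(a,(450,400),interpolation=2),cv2.resize(b,(350,400),interpolation=2)]))
print([get_obs()['contact_force']])
E
```

```text
[array([ 0.16238414, -0.20232062,  0.74865419])]
```

View pics/c1.png

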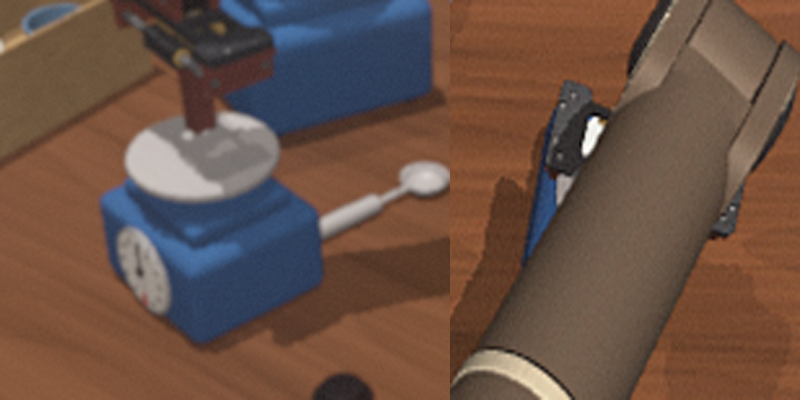

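The needle (left half, dial near (140,260)) still points straight up and the fingertips sit about at the pan surface near (200,130). So contact hasn't happened yet, and I'll go down in small steps watching the force.

```bash
python3 -m pendant '[[[0,0,0.2],0,0],[[0,0,0.2],0,0],[[0,0,0],0,0]]';  python3 -m pendant '[[[0,0,0.2],0,0],[[0,0,0.2],0,0],[[0,0,0],0,0]]'
```

```text
time: 5.7
ee_pos: [0.566, -0.2761, 0.1596]
eef_rot: [-0.433, -3.111, -0.0]
contact_force: [-0.3, -0.8, -0.5]
finger_gap: 0.006
finger_force: 0.0
time: 6.08
ee_pos: [0.566, -0.2761, 0.1556]
eef_rot: [-0.433, -3.111, -0.0]
contact_force: [-0.2, -0.0, -0.7]
finger_gap: 0.008
finger_force: 0.0
```

```bash
python3 - <<'E'
from h import *
a=snap('scene','s2')['pixels'];a0=pickle.load(open('s1.pkl','rb'))['pixels'];z=pickle.load(open('scene0.pkl','rb'))['pixels']
f=lambda q:cv2.resize(q[170:290,180:290],(260,284),interpolation=2)
cv2.imwrite('pics/c2.png',np.hstack([f(z),f(a0),f(a)]))
o=get_obs();print(o['contact_force'],o['joint_torque'],o['ee_pos'])
c=pickle.load(open('s2.pkl','rb'));print('pan pt',proj(c,[.566,-.276,.15]),'tip',proj(c,[.566,-.276,o['ee_pos'][2]-.022]))
E
```

```text
[ 0.67570229  0.10686821 -0.28622297] [-8.73793673e-03 -5.71185744e+01  8.97620469e+00 -2.64630711e+01
  4.16277966e-02  5.63258759e-02  3.82652259e-03] [ 0.56602885 -0.27614403  0.15569738]
pan pt (np.float64(231.22566933049927), np.float64(211.1544029137628)) tip (np.float64(231.8686198159669), np.float64(217.07145640385338))
```

View pics/c2.png

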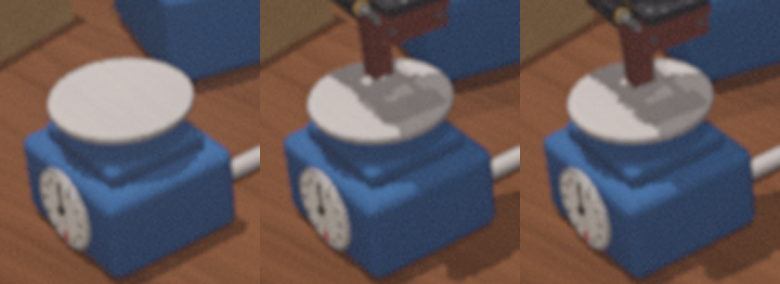

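The needle is still up, and the tips show at about row 206 against 211 for the pan centre, so they are still about 1 cm above it. I'll continue down carefully.

```bash
for i in 1 2; do python3 -m pendant '[[[0,0,0.2],0,0],[[0,0,0.2],0,0],[[0,0,0],0,0]]' | egrep 'ee_pos|contact'; done; python3 - <<'E'
from h import *
print(np.mean([get_obs()['contact_force'] for _ in range(5)],0))
E
```

```text
ee_pos: [0.566, -0.2761, 0.1516]
contact_force: [0.9, 0.3, 0.1]
ee_pos: [0.566, -0.2761, 0.1476]
contact_force: [0.1, -0.4, -0.7]
[ 0.13472946 -0.35324281 -0.69763026]
```

```bash
for i in 1 2; do python3 -m pendant '[[[0,0,0.2],0,0],[[0,0,0.2],0,0],[[0,0,0],0,0]]' | egrep 'ee_pos|contact'; done; python3 - <<'E'
from h import *
a=snap('scene','s3')['pixels'];b=pickle.load(open('s2.pkl','rb'))['pixels']
f=lambda q:cv2.resize(q[170:290,180:290],(366,400),interpolation=2)
cv2.imwrite('pics/c3.png',np.hstack([f(b),f(a)]))
E
```

```text
ee_pos: [0.566, -0.2761, 0.1436]
contact_force: [-0.1, 0.1, -0.1]
ee_pos: [0.566, -0.2761, 0.1396]
contact_force: [0.9, 0.5, 0.0]
```

View pics/c3.png

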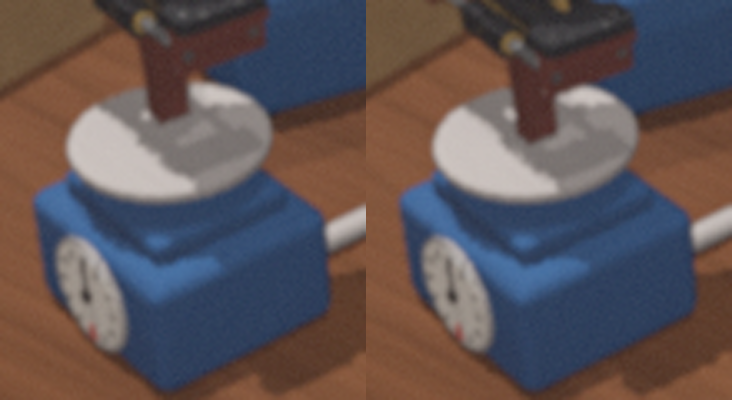

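The needle is still at zero and the tip is moving freely, so the true tip is higher than the nominal reach gives. I'll keep going in 2 mm steps, watching the force.

```bash
for i in 1 2 3; do python3 -m pendant '[[[0,0,0.2],0,0],[[0,0,0],0,0]]' | egrep 'ee_pos|contact'; done
```

```text
ee_pos: [0.566, -0.2761, 0.1376]
contact_force: [-0.3, -0.1, -0.8]
ee_pos: [0.5662, -0.2762, 0.1359]
contact_force: [0.7, 0.2, 1.6]
ee_pos: [0.5662, -0.2763, 0.1339]
contact_force: [-0.1, -0.3, 2.0]
```

```bash
python3 -m pendant '[[[0,0,0.2],0,0],[[0,0,0],0,0]]' | egrep 'ee_pos|contact'
```

```text
ee_pos: [0.5662, -0.2763, 0.1319]
contact_force: [-0.5, 0.1, 3.4]
```

Contact came at a reading of about z = 0.1365. I'll press to about 13 mm (z ≈ 0.1235).

```bash
python3 -m pendant '[[[0,0,0.2],0,0],[[0,0,0.2],0,0],[[0,0,0.2],0,0],[[0,0,0.2],0,0],[[0,0,0],0,0],[[0,0,0],0,0]]' | egrep 'ee_pos|contact'; python3 - <<'E'
from h import *
a=snap('scene','s4')['pixels'];b=pickle.load(open('s3.pkl','rb'))['pixels']
f=lambda q:cv2.resize(q[170:290,180:290],(366,400),interpolation=2)
cv2.imwrite('pics/c4.png',np.hstack([f(b),f(a)]))
E
```

```text
ee_pos: [0.5662, -0.2763, 0.124]
contact_force: [-1.2, 0.0, 6.1]
```

View pics/c4.png

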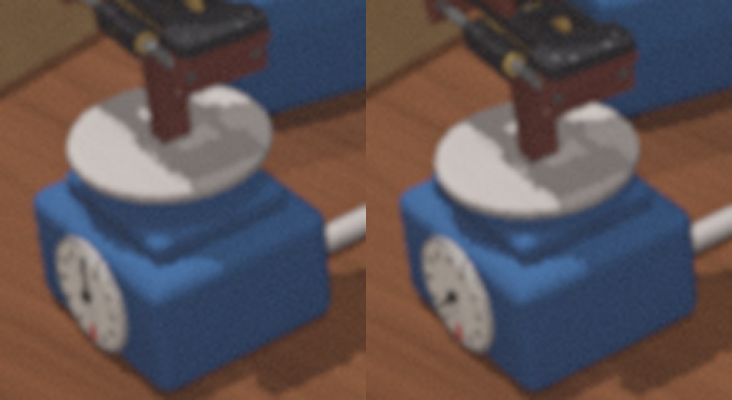

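The needle now points to the lower left (crop (445,300)), past the red mark at about 13 mm and 6 N. I'll let go, rise, travel high to the green button and compare the tip with the image there.

```bash
python3 -m pendant '[[[0,0,-0.3],0,0],[[0,0,-0.5],0,0],[[0,0,-0.5],0,0],[[0,0,-1],0,0],[[0,0,-3],0,0],[[0,0,-4],0,0],[[0,0,-0.5],0,0],[[0,0,0],0,0]]' | egrep 'time|ee_pos|contact'
python3 -m pendant '[[[2,2.5,0],0,0],[[3,3.6,0],0,0],[[4,4.7,0],0,0],[[4,4.7,0],0,0],[[2.8,3.6,0],0,0],[[1,1.2,0],0,0],[[0,0,2],0,0],[[0,0,4],0,0],[[0,0,4],0,0],[[0,0,2],0,0],[[0,0,0],0,0],[[0,0,0],0,0]]' | egrep 'ee_pos|contact'; python3 d.py 0.460 -0.035 0.0105
python3 - <<'E'
from h import *
o=get_obs();a=snap('scene','s5');b=snap('top','t5')['pixels']
p=np.array(o['ee_pos'])+[0,0,.0135];print('tip px',proj(a,p),'button',proj(a,[.46,-.035,.024]))
cv2.imwrite('pics/c5.png',np.hstack([cv2.resize(a['pixels'][170:290,290:400],(400,436),interpolation=2),cv2.resize(b[220:320,250:340],(392,436),interpolation=2)]))
s=cv2.absdiff(a['pixels'],pickle.load(open('s3.pkl','rb'))['pixels'])[230:275,195:225].mean();print('dial diff',s)
E
```

```text
time: 10.48
ee_pos: [0.5659, -0.276, 0.2218]
contact_force: [0.3, 0.0, -0.4]
ee_pos: [0.4599, -0.0351, 0.1021]
contact_force: [0.6, 0.2, -0.3]
11.975 [ 0.4599 -0.0351  0.1021] F [ 0.6   0.15 -0.33] gap 0.006050526090868549
axis [-0. -0. -1.] tool cm [-0.    0.02  9.16]
tip px (np.float64(344.1531754381872), np.float64(237.6454750122563)) button (np.float64(343.58721007253325), np.float64(269.59057422057407))
dial diff 2.626172839506173
```

View pics/c5.png

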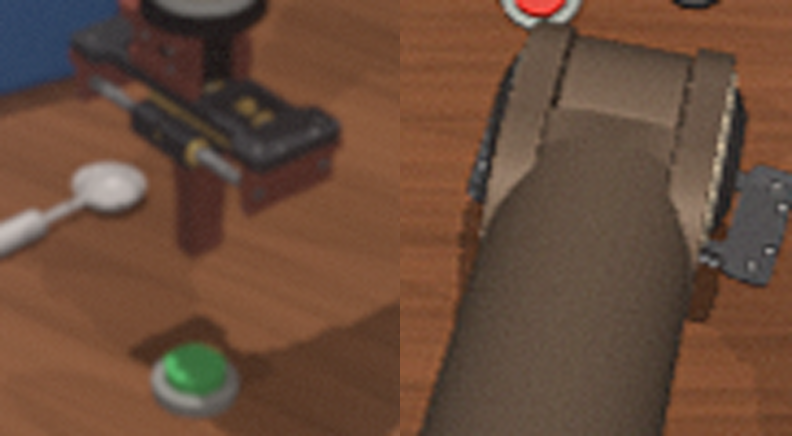

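The tip appears at (344.5,238), against a predicted (344.2,237.6), directly above the green button, and the blue needle is back as before. I'll descend to the button; contact is expected at a reading of about 0.0105.

```bash
python3 -m pendant '[[[0,0,2.5],0,0],[[0,0,3],0,0],[[0,0,2],0,0],[[0,0,1],0,0],[[0,0,0.4],0,0],[[0,0,0.2],0,0],[[0,0,0.2],0,0],[[0,0,0],0,0]]' | egrep 'ee_pos|contact'; python3 -m pendant '[[[0,0,0.2],0,0],[[0,0,0.2],0,0],[[0,0,0],0,0]]' | egrep 'ee_pos|contact'
```

```text
ee_pos: [0.4605, -0.035, 0.0093]
contact_force: [-0.4, -0.6, 1.8]
ee_pos: [0.4605, -0.035, 0.0049]
contact_force: [1.6, 0.1, 4.3]
```

```bash
python3 -m pendant '[[[0,0,0.2],0,0],[[0,0,0.1],0,0],[[0,0,0],0,0],[[0,0,0],0,0]]' | egrep 'ee_pos|contact'
```

```text
ee_pos: [0.4605, -0.035, 0.0024]
contact_force: [-1.2, 1.3, 13.3]
```

Force rose sharply to 13 N, so the button is at its bottom stop. Releasing it and retreating.

```bash
python3 -m pendant '[[[0,0,-0.5],0,0],[[0,0,-1],0,0],[[0,0,-3],0,0],[[0,0,-5],0,0],[[0,0,-5],0,0],[[0,0,-3],0,0],[[0,0,-0.5],0,0],[[0,0,0],0,0],[[0,0,0],0,0]]' | egrep 'time|ee_pos|contact'; python3 - <<'E'
from h import *
snap('scene','s6')
E
```

```text
time: 15.08
ee_pos: [0.4589, -0.035, 0.1805]
contact_force: [-0.7, 0.1, 0.6]
```

View pics/s6.png

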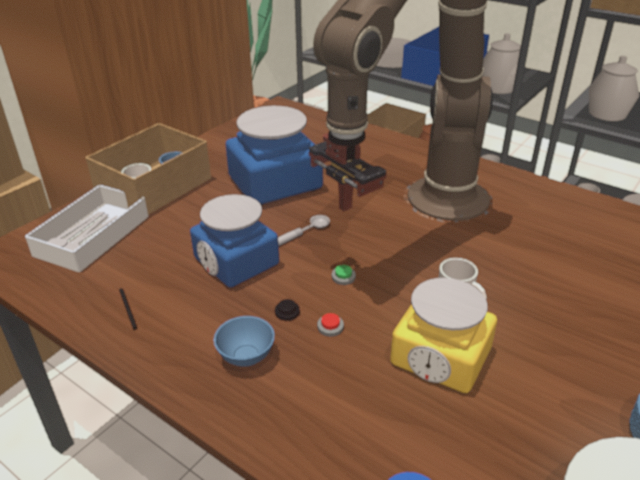

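The pan is up, the button at (344,272) is out, everything else is where it was at the start, and the arm is clear.

```bash
python3 -c "
from plant import arm
print(arm.hand_in())"
```

```text
the job is handed in; nothing more can be done
None
```

I pressed the small blue scale's pan about 13 mm, with its needle past the red mark, and let it come back up; I then pressed the green button to its stop, released it, and handed the job in at about 15 s with nothing else visibly moved (no verdict was shown).

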